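# Pass a balanced notions tray under the cutter rail and over the gap

### The arm

A 6-joint arm with a two-finger parallel gripper is mounted at the origin on the work surface. World frame = base frame: x ahead of the robot, y to its left, z up, the work surface at z = 0. Lengths are in mm, angles in degrees, forces in N, time in s.
With the tool pointing down it reaches from about 300 to 850 mm from the base axis. Payload 4.2 kg.
Tool frame: the origin (TCP) lies between the finger pads; the fingertips stand 19 mm ahead of it and the grasp point (between the pads) is the TCP (env.tips_ahead is the distance from the TCP to the fingertips, in mm); z points along the fingers, y is the direction in which the jaws open and shut (so a half turn about z gives the same grasp; the last joint's range is limited). The gripper opens to 91 mm and grips with 3 to 60 N. Pads are 32 mm wide; open, the fingers measure 118 mm over their backs; the gripper's body (76 mm by 178 mm) begins 60 mm behind the grasp point.
Start: joints at [-71.104, 18.312, 89.639, -0, 72.044, -1.146], TCP at [197.062, -540.193, 232.976] pointing down, gripper open.
Joint ranges: [-177.97, 177.97], [-48.28, 115.42], [12.27, 149.76], [-77.06, 257.06], [2.81, 150.46], [-146.56, 146.56]. Speed limits (degrees/s): [147.25, 147.25, 180, 180, 180, 180].

### API

Orientations are given as [roll, pitch, yaw] about the fixed x, y, z axes, in that order (R = Rz(yaw) Ry(pitch) Rx(roll)).
In Python, from workcell import telemetry, viewer, job_done, env gives the robot as it stands. The module is installed in compiled form; this text tells all that it offers.
- The arm moves only by the shell command python3 -m jog 'ROWS' [FORCE]. ROWS is JSON, a list of rows, each a list of 3 entries, a list of its own where there are three numbers: the shift along the tool's x, y, z in cm, then the turn about the tool's z in degrees, then the opening, from 0 (shut) to 1 (fully open). A call has 1 to 10 rows; each row shifts and turns the pose as measured when the row begins, along the tool's axes as they then stand; what a row does not reach is not made up. A row lasts 1/8 s, in which the tool goes at most 62.5 mm and 10.7 degrees, less where a joint would pass 70% of its speed; a pose out of reach is approached as far as the arm can. A call is refused whole if a number of a shift passes 6.25 or a number of a turn 10.7, either way. A call with a gripper value outside its range is refused whole. The fingers move at their own pace and stop on an object; FORCE is the grip in N (left out, the last holds). Time passes only in rows, so rows that do not move let the fingers close. It gives the time, the measured TCP pose, the force and the opening at its end, in the units of the state.
- telemetry.state(): the state, without advancing time (a new reading comes with each control period).
- viewer.grab_frame(name): name is "scene" or "top"; returns a dict with "color" (400x640x3 uint8, red, green, blue), "K" (3x3 intrinsics, pixels), "k1" (the pictures are not rectified: a ray, as slopes to the right and down, at radius r is drawn at 1 + k1 r^2 times it, then the intrinsics apply), "rvec" (rotation vector, rad) and "tvec" (3), from world to camera coordinates, as OpenCV has them. Camera axes: x right, y down, z forward; pixel columns grow to the right and rows downward; lengths in mm; the calibration is good to about 2 mm. A picture is of the moment at which its call begins. There is no depth.
- job_done(): hands the job in, once; it reports no verdict.
The state is a dict: "time_s": time; "qpos": joint angles; "qvel": joint speeds; "effort": joint torques, N m; "ee_pos": TCP position; "ee_rot": TCP orientation; "force": force on the tool from outside, world axes, zero at the start; "torque": the same for the moment, N m; "gripper_width": finger opening in mm.
Only numpy, scipy, OpenCV 4.12 (cv2) and the standard library are available. Lean on these libraries where they do the work, as an engineer would, in place of code of your own. Each camera call takes 0.05 s, during which the arm holds its last target. There are 200 camera calls.

### The job

Pass the tray over the gap to the other cutting board: first take the knobbed pattern weight off that board and stand it in the tray's empty bay to balance the tin, then push the tray from behind under the rail until it bridges the gap, let go of it there, and pull it from the other side of the rail until it stands wholly and squarely on the other board. Slide it level all the way, without lifting it or letting either end dip into the gap, keep the tin in its bay, and leave the other things lying about where they are.

Things in the scene. Friction and masses are not known exactly. Their poses are not given: they have to be found in the camera images.
- tray: Loose white plastic tray, 160 (x) by 240 (y) mm, 0.26 kg; origin under its centre, z up. It slides along its y on the boards' tops. Floor and walls 5 mm thick, walls 35 mm high. A middle divider (25 mm high over the origin) makes two bays: the tin is in the +y bay, the -y bay is empty. Starts on board_a, within 0.1 rad of the boards' axes; either bay may lead.
- grip_plus (a point): Centre of the top edge of the grip at the tray's +y (tin) end: a flat upright plate 60 mm wide (x), 10 mm thick (y), in the middle of the end wall at y = +115 mm, its top 75 mm above the tray's origin and 40 mm above the walls.
- grip_minus (a point): The same for the like grip at the tray's -y (empty bay) end, at y = -115 mm. Beside each grip 35 mm of floor inside the tray is kept free for a finger.
- bay (a point): Centre of the empty bay's floor, 5 mm above the tray's origin at y = -37 mm, axes as the tray. The bay is 150 mm wide (x) and 70 mm long (y), between the middle divider at y = 0 and a rib at y = -74 mm (4 mm thick, its top 10 mm above the floor); the tin's bay is its mirror image.
- tin: Loose flat steel tin of pins, 112 x 62 x 30 mm, 0.32 kg, origin under its centre; lies in the tray's +y bay.
- weight: Loose dark steel pattern weight, 0.34 kg: a disc 56 mm in diameter and 22 mm high with an upright round knob 24 mm in diameter on it, reaching 64 mm above the foot. Origin at the centre of its underside. It starts upright on board_b.
- board_a: Fixed plywood cutting board on which the tray starts, 240 (x) by 320 (y) by 30 mm, origin under its centre at table height, top 30 mm above it.
- board_b: Fixed plywood cutting board of the same size beyond the gap, on which the weight starts and the tray must end; same axes as board_a. Which of the two lies to the robot's left varies, and the gap between them is 80 to 100 mm.
- rail: Fixed cutter rail over the middle of the gap; origin on the table under its middle, x along the rail, y across the gap (parallel to the boards' y). Bar 340 mm long, 24 wide, underside 130 and top 156 mm above the table; posts 30 x 40 mm at x = +-155 mm; a carriage block 50 mm square with a knob on the bar at x = +140, top 235 mm up. The tray passes below with its grips; a gripper does not.
- cone_tall: Bystander: cone of thread, 52 mm wide, 93 mm high, standing beside the boards on the far side.
- spool: Bystander: wooden spool, 38 mm wide, 40 mm high, beside the boards on the far side.
- chalk: Bystander: chalk in a holder, 70 x 34 x 12 mm, beside the boards on the far side.
- bobbin: Bystander: steel bobbin, 24 mm wide, 11 mm high, lying on the table in the gap under the rail.
- button_tin: Bystander: small round tin, 36 mm wide, 16 mm high, on the robot's side of the boards.

How it is judged:
By the outcome, as a careful person would: the job done as asked, in the order asked, and still so for the second after the job is handed in, with the robot touching nothing.
It also fails if it takes over 64 s, if anything falls off the work surface, if the arm or the gripper's body presses on something with over 40 N, if the wrist force passes 120 N, or if a joint passes its speed limit or range.

## Working session

There is one attempt and no reset: what is moved stays moved. The work goes in short steps, Python scripts to look and compute and a shell command to move; the robot and the scene stay as the last step left them, time stands still between calls to the robot, and variables do not carry over. Pictures are saved under pics/ and viewed, about 8 in all and at most 12, crops included, and the job is handed in when it is done.

```bash
mkdir -p pics; python3 - <<'E'
from workcell import telemetry, viewer, env
import cv2,pickle
print(telemetry.state())
for n in("scene","top"):
    f=viewer.grab_frame(n); pickle.dump(f,open(n+".pkl","wb"))
    print(n,f["K"],f["k1"],f["rvec"],f["tvec"])
    cv2.imwrite(f"pics/{n}0.png",f["color"][:,:,::-1])
E
```

```text
{'time_s': 0.0, 'qpos': array([-7.11040809e+01,  1.83516682e+01,  8.97082791e+01,  6.55456897e-07,
        7.20420980e+01, -1.14538233e+00]), 'qvel': array([-0.07721242, -0.0613895 , -0.02596969, -0.01821161, -0.07789372,
        0.02866191]), 'effort': array([ 1.34642014e-03, -4.12455368e+01, -2.31969130e+01,  7.26241199e-02,
        4.56223497e-02, -1.62880160e-04]), 'ee_pos': array([ 196.90184196, -539.72663688,  232.10727844]), 'ee_rot': array([-1.79897975e+02, -2.04044204e-03,  2.00412994e+01]), 'force': array([-0.21405781,  0.45915518, -0.58794399]), 'torque': array([-0.04228044, -0.00187678,  0.06359887]), 'gripper_width': 91.14413808003651}
scene [[474.63520005   0.         326.47596015]
 [  0.         474.63520005 195.85395384]
 [  0.           0.           1.        ]] -0.05789315740272045 [ 2.14733706  0.78922941 -0.34334785] [-460.34533344 -149.18321344 1658.80123115]
top [[480.07952034   0.         318.00152436]
 [  0.         480.07952034 196.96029592]
 [  0.           0.           1.        ]] 0.047167400348971794 [ 2.14228132 -2.18763151  0.12538916] [  31.26791969  549.7831131  1097.94559286]
```

View pics/top0.png

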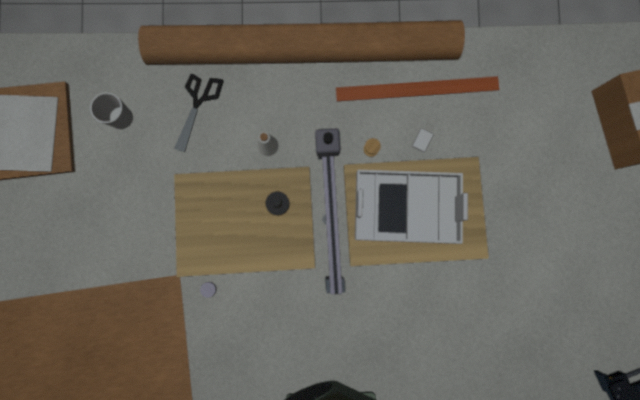

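View pics/scene0.png

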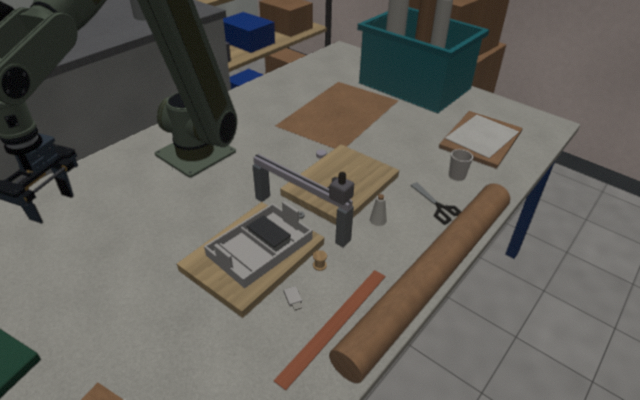

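The top view shows board_b on the left (+y) with the weight at (277,203). Board_a is on the right, carrying the tray with the tin (393,208) in the leading bay. The rail is at about (333,210). The bobbin is barely visible near (325,218).

```bash
cat > h.py <<'E'
import numpy as np,cv2
def ray(f,uv,z):
    """pixels -> world points on plane z"""
    uv=np.array(uv,float).reshape(-1,2);K=f["K"]
    d=np.array([f["k1"],0,0,0,0.])
    n=cv2.undistortPoints(uv[:,None],K,d)[:,0]
    R=cv2.Rodrigues(np.array(f["rvec"]))[0];t=np.array(f["tvec"]).reshape(3)
    c=-R.T@t; D=np.c_[n,np.ones(len(n))]@R
    return c+D*((z-c[2])/D[:,2])[:,None]
def proj(f,P):
    return cv2.projectPoints(np.array(P,float).reshape(-1,1,3),np.array(f["rvec"]),np.array(f["tvec"]).reshape(3),f["K"],np.array([f["k1"],0,0,0,0.]))[0][:,0]
E
python3 - <<'E'
import pickle,numpy as np,cv2
from h import *
np.set_printoptions(precision=1,suppress=True)
f=pickle.load(open("top.pkl","rb"));im=f["color"]
print("cam",ray(f,[320,200],0))
hsv=cv2.cvtColor(im,cv2.COLOR_RGB2HSV)
for p in[(200,200),(480,220),(420,200),(277,203),(393,208),(450,190),(360,205),(462,207),(333,220)]:print(p,hsv[p[1],p[0]])
wood=cv2.inRange(hsv,(10,60,60),(30,255,255))
for x0,x1,n in((165,325,"b"),(338,500,"a")):
    m=np.zeros_like(wood);m[150:285,x0:x1]=wood[150:285,x0:x1]
    m=cv2.morphologyEx(m,cv2.MORPH_OPEN,np.ones((5,5)))
    c=max(cv2.findContours(m,0,1)[0],key=cv2.contourArea)
    b=cv2.boxPoints(cv2.minAreaRect(cv2.convexHull(c)));w=ray(f,b,30)
    print(n,b.tolist(),w[:,:2].tolist(),w.mean(0),[np.linalg.norm(w[i]-w[i-1]) for i in range(4)])
dark=cv2.inRange(hsv,(0,0,0),(180,255,75))
n,l,s,cc=cv2.connectedComponentsWithStats(dark)
for i in range(1,n):
    if s[i,4]>30 and 150<cc[i][1]<290 and 160<cc[i][0]<500: print(s[i],cc[i],ray(f,cc[i],52)[0])
big=cv2.resize(im[145:300,170:500],None,fx=2.4,fy=2.4,interpolation=cv2.INTER_CUBIC)
big=cv2.convertScaleAbs(big,alpha=1.3)
cv2.imwrite("pics/z1.png",big[:,:,::-1])
E
```

```text
cam [[546.3  14.9   0. ]]
(200, 200) [ 20  93 112]
(480, 220) [ 20  94 117]
(420, 200) [102   9 145]
(277, 203) [70 15 50]
(393, 208) [100  34  45]
(450, 190) [ 98   7 144]
(360, 205) [102   9 141]
(462, 207) [75  6 91]
(333, 220) [117  31  75]
b [[158.75912475585938, 174.78518676757812], [308.7550354003906, 166.2139892578125], [315.0414733886719, 276.2261962890625], [165.04556274414062, 284.7973937988281]] [[610.685936655618, 393.0314181231592], [624.1874233186463, 40.10524835049839], [366.55138087216596, 30.4467322525786], [355.33059630467903, 374.2063755929402]] [489.2 209.4  30. ] [np.float64(256.0483002716644), np.float64(353.18433070071626), np.float64(257.8170229071354), np.float64(343.94272545847303)]
a [[343.5013122558594, 164.355712890625], [481.7718200683594, 156.3785400390625], [487.6291809082031, 257.906005859375], [349.3586730957031, 265.8831787109375]] [[626.938123796823, -42.341957650878776], [638.8795558651381, -369.3555293183563], [400.8179049969815, -368.49492171384867], [388.4847287039646, -49.40479741163396]] [ 513.8 -207.4   30. ] [np.float64(238.55797060001353), np.float64(327.2315294322395), np.float64(238.06320643795632), np.float64(319.3283806126187)]
[317 129  23 165 565] [331.3 202. ] [535.7 -10.5  52. ]
[ 379  184   28   49 1320] [392.5 207.8] [ 519.4 -150.8   52. ]
[266 191  24  24 441] [277.2 203. ] [535.9 114.1  52. ]
```

View pics/z1.png

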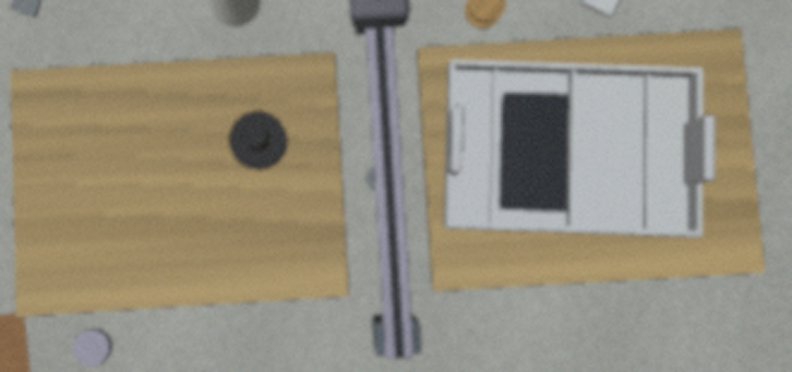

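The close crop shows the tin in the leading bay against the divider, the empty bay behind it, the two grips at (458,138) and (709,149), and the weight knob at (260,136).

```bash
python3 - <<'E'
import pickle
from h import *
np.set_printoptions(precision=1,suppress=True)
f=pickle.load(open("top.pkl","rb"))
c=lambda L:np.array(L)/2.4+[170-.3,145-.3]
def quad(n,L,z):
    w=ray(f,c(L),z)[:,:2];e=np.roll(w,-1,0)-w
    print(n,"ctr",w.mean(0),"sides",np.linalg.norm(e,axis=1),"edge dirs deg",np.degrees(np.arctan2(e[:,1],e[:,0]))); print(w.tolist())
quad("b",[(12,70),(333,54),(347,295),(17,314)],30)
quad("a",[(419,47),(741,30),(763,270),(433,290)],30)
quad("tray",[(451,61),(702,69),(702,236),(446,228)],65)
quad("tin",[(502,94),(568,94),(568,211),(500,209)],65)
print("rail",ray(f,c([(380,28),(399,355)]),156),"knob",ray(f,c([(260,136)]),94),"disc",ray(f,c([(258,140)]),52))
print("g+",ray(f,c([(458,105),(456,172)]),105),"g-",ray(f,c([(709,117),(709,181)]),105))
print("bobbin",ray(f,c([(373,179)]),8),"button",ray(f,c([(92,347)]),16),"cone top",ray(f,c([(238,-5)]),50),"spool",ray(f,c([(486,6)]),40))
E
```

```text
b ctr [498.9 194.1] sides [315.2 235.8 316.3 236.7] edge dirs deg [ -88.2 -177.8   91.9    1.9]
[[612.1553849396654, 355.92577736103425], [621.8354705540037, 40.872782693500326], [386.20663542852816, 31.801529316964192], [375.5664445263635, 347.913864564261]]
a ctr [ 514.  -206.4] sides [317.4 234.8 317.7 237.9] edge dirs deg [ -88.2 -178.3   92.4    1.7]
[[627.0730364570688, -44.200032745704554], [637.0911010367563, -361.47137836189984], [402.43044309615635, -368.5705899493542], [389.24894084316634, -51.18109726432632]]
tray ctr [ 520.9 -186.8] sides [238.6 158.3 239.4 159.1] edge dirs deg [-93.1 176.8  87.1  -3.4]
[[606.5279047892055, -72.25411853224148], [593.6406866611168, -310.5367511973061], [435.5821271681964, -301.79104322395216], [447.6888535755858, -62.71607185835732]]
tin ctr [ 518.  -148.6] sides [ 62.7 111.1  63.9 109.4] edge dirs deg [-91.2 177.6  87.2  -3. ]
[[573.6855324095817, -119.83020916465159], [572.3578911730536, -182.5306360882734], [461.32034462080696, -177.85415108743334], [464.46928323752985, -114.06409789493281]]
rail [[621.9  -2.7 156. ]
 [339.1 -12.2 156. ]] knob [[535.2 108.8  94. ]] disc [[535.8 114.1  52. ]]
g+ [[558.8 -73.9 105. ]
 [497.4 -70.1 105. ]] g- [[ 543.  -302.2  105. ]
 [ 484.6 -298.9  105. ]]
bobbin [[498.9   3.8   8. ]] button [[341.7 279.4  16. ]] cone top [[678.4 132.   50. ]] spool [[ 664.7 -110.5   40. ]]
```

```bash
python3 -m jog '[[[0,0,-1],10,1],[[0,0,-1],10,1],[[2.8,-5.4,0],0,1],[[2.8,-5.4,0],0,1],[[2.8,-5.4,0],0,1],[[2.8,-5.4,0],0,1],[[2.8,-5.4,0],0,1],[[2.8,-5.4,0],0,1],[[2.8,-5.4,0],0,1],[[2.8,-5.4,0],0,1]]' 20
```

```text
time_s: 1.35
ee_pos: [430.4, -101.3, 250.6]
ee_rot: [-179.7, 0.1, -1.2]
force: [1.1, -1.6, 0.2]
gripper_width: 90.9
```

```bash
python3 -m jog '[[[2.6,-5.3,0],0,1],[[2.6,-5.3,0],-1,1],[[2.6,-5.3,0],0,1],[[2.6,-5.3,0],0,1],[[0,0,0],0,1]]'; python3 - <<'E'
import pickle
from h import *
from workcell import telemetry
f=pickle.load(open("scene.pkl","rb"));g=pickle.load(open("top.pkl","rb"))
for n,h in(("s",f),("t",g)):
    R=cv2.Rodrigues(np.array(h["rvec"]))[0];print(n,"cam",(-R.T@np.array(h["tvec"]).reshape(3)).round())
# weight foot in scene is hidden? predicted pixels
print(proj(f,[[535,112,94],[535,112,52]]))
im=f["color"];p=proj(f,[[535,112,80]])[0].astype(int)
c=im[p[1]-45:p[1]+45,p[0]-60:p[0]+60]
cv2.imwrite("pics/w.png",cv2.convertScaleAbs(cv2.resize(c,None,fx=5,fy=5,interpolation=2),alpha=1.4)[:,:,::-1]);print(p)
print(telemetry.state()["ee_pos"])
E
```

```text
time_s: 1.98
ee_pos: [539.6, 120.7, 249.7]
ee_rot: [-179.7, 0.2, 0.2]
force: [-0.8, -1.0, -0.2]
gripper_width: 91.5
s cam [1216. -771.  955.]
t cam [ 424.   25. 1153.]
[[334.61493381 179.04987318]
 [334.17949877 190.04430121]]
[334 182]
[539.6035999  120.68120653 249.74868487]
```

View pics/w.png

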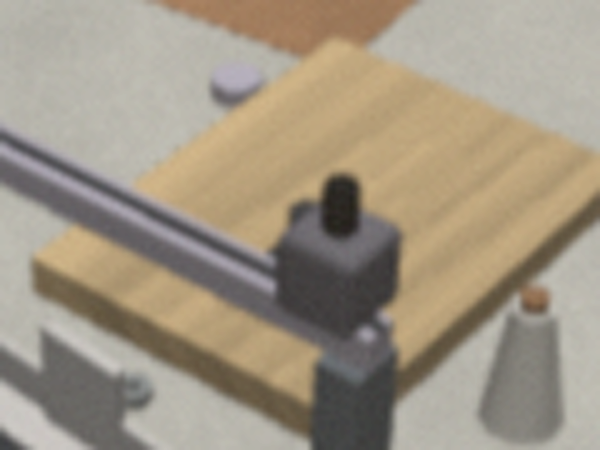

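The scene crop shows only the tip of the weight's knob beside the carriage, at full-image (334,179.6). My estimate predicts (334.6,179), so they agree.

```bash
python3 -m jog '[[[-0.4,0.9,5],0,1],[[0,0,5],0,1],[[0,0,4.5],0,1],[[0,0,1.5],0,1],[[0,0,0],0,1]]'
```

```text
time_s: 2.6
ee_pos: [532.9, 108.6, 85.0]
ee_rot: [-179.8, 0.3, 0.2]
force: [0.5, 0.4, 0.0]
gripper_width: 91.2
```

```bash
python3 -m jog '[[[0.2,-0.3,0.3],0,0.6],[[0,0,0],0,0.2],[[0,0,0],0,0.2],[[0,0,0],0,0.1],[[0,0,0],0,0.1],[[0,0,0],0,0.1]]' 25
```

```text
time_s: 3.35
ee_pos: [536.7, 111.2, 85.4]
ee_rot: [-179.8, -0.1, 0.1]
force: [0.0, -0.4, 0.5]
gripper_width: 34.2
```

```bash
python3 -m jog '[[[0,0,0],0,0.1],[[0,0,0],0,0.1],[[0,0,0],0,0.1]]' 25; python3 - <<'E'
from workcell import viewer
import cv2
from h import *
f=viewer.grab_frame("top");c=f["color"][150:260,220:340]
cv2.imwrite("pics/w2.png",cv2.convertScaleAbs(cv2.resize(c,None,fx=4,fy=4,interpolation=2),alpha=1.4)[:,:,::-1])
E
```

```text
time_s: 3.72
ee_pos: [536.8, 111.7, 85.4]
ee_rot: [-179.8, -0.1, 0.1]
force: [-0.7, 1.0, 1.7]
gripper_width: 23.6
```

```bash
python3 -m jog '[[[0,0,-2],0,0.1],[[0,0,-4.5],0,0.1],[[0,0,-5],0,0.1],[[0,0,-4.5],0,0.1],[[0,0,0],0,0.1]]' 30
```

```text
time_s: 4.4
ee_pos: [533.9, 109.9, 244.7]
ee_rot: [-179.9, 0.6, 0.1]
force: [-0.4, 0.9, -4.6]
gripper_width: 23.8
```

```bash
python3 -m jog '[[[-0.2,4.5,0],0,0.1],[[-0.2,4.6,0],0,0.1],[[-0.2,4.6,0],0,0.1],[[-0.2,4.6,0],0,0.1],[[-0.2,4.6,0],0,0.1],[[-0.2,4.6,0],0,0.1],[[-0.2,4,0],0,0.1],[[0,0,0],0,0.1]]'; python3 - <<'E'
from workcell import viewer,telemetry
import cv2
from h import *
f=viewer.grab_frame("scene");c=f["color"][170:330,150:400]
cv2.imwrite("pics/s3.png",cv2.convertScaleAbs(cv2.resize(c,None,fx=3,fy=3,interpolation=2),alpha=1.4)[:,:,::-1])
print(telemetry.state()["ee_pos"],proj(f,[[519,-224,35]])*1)
E
```

```text
time_s: 5.4
ee_pos: [510.3, -212.7, 222.3]
ee_rot: [-179.5, 2.7, 0.3]
force: [0.2, 0.1, -4.2]
gripper_width: 23.5
[ 510.03046449 -211.20157036  222.04011932] [[249.15658571 252.74413443]]
```

View pics/s3.png

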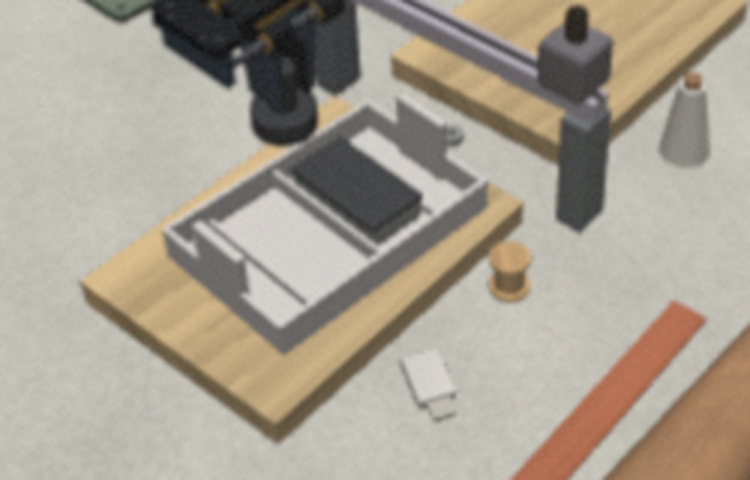

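The weight hangs upright over the tray. The bay centre is predicted at crop (297,248), and the picture agrees. Pitch has drifted to 2.7°, so I'll check whether that settles.

```bash
python3 -m jog '[[[0.8,1.3,0],0,0.1],[[0,0,0],0,0.1]]';python3 -m jog '[[[0,0,0],0,0.1],[[0,0,0],0,0.1]]'
```

```text
time_s: 5.7
ee_pos: [518.1, -223.2, 219.3]
ee_rot: [-179.3, 3.0, 0.4]
force: [-0.4, 0.8, -4.1]
gripper_width: 23.5
time_s: 5.95
ee_pos: [518.2, -222.0, 219.0]
ee_rot: [-179.3, 3.0, 0.5]
force: [-0.4, 0.8, -3.7]
gripper_width: 23.2
```

```bash
python3 -m jog '[[[0,0,3.5],0,0.1],[[0,0,4],0,0.1],[[0,0,3.5],0,0.1],[[0,0,0],0,0.1]]'
```

```text
time_s: 6.45
ee_pos: [514.1, -219.6, 108.9]
ee_rot: [-179.4, 2.7, 0.7]
force: [-0.7, 0.6, -3.2]
gripper_width: 23.3
```

```bash
python3 -m jog '[[[0.6,0.4,0.8],0,0.1],[[0,0,0.5],0,0.1],[[0,0,0],0,0.1]]'
```

```text
time_s: 6.82
ee_pos: [522.9, -224.6, 98.7]
ee_rot: [-179.6, 2.3, 0.7]
force: [0.4, -0.2, -3.5]
gripper_width: 23.3
```

```bash
python3 -m jog '[[[0,0,0.5],0,0.1],[[0,0,0],0,0.1]]'; python3 -m jog '[[[0,0,0.2],0,0.1],[[0,0,0],0,0.1]]'
```

```text
time_s: 7.08
ee_pos: [523.1, -224.8, 94.5]
ee_rot: [-179.6, 2.2, 0.7]
force: [0.6, 0.5, -3.8]
gripper_width: 23.6
time_s: 7.32
ee_pos: [523.1, -224.8, 92.6]
ee_rot: [-179.6, 2.2, 0.7]
force: [-0.8, 0.5, -3.5]
gripper_width: 23.2
```

```bash
python3 -m jog '[[[0,0,0.15],0,0.1],[[0,0,0],0,0.1]]'; python3 -m jog '[[[0,0,0.1],0,0.1],[[0,0,0],0,0.1]]'
```

```text
time_s: 7.58
ee_pos: [523.2, -224.9, 91.3]
ee_rot: [-179.7, 2.1, 0.7]
force: [-0.2, -0.5, -3.5]
gripper_width: 23.2
time_s: 7.82
ee_pos: [523.2, -224.9, 91.2]
ee_rot: [-179.7, 2.1, 0.7]
force: [-0.7, 0.4, -3.1]
gripper_width: 23.4
```

```bash
python3 -m jog '[[[0,0,0.05],0,0.1],[[0,0,0],0,0.3],[[0,0,0],0,0.45],[[0,0,0],0,0.5],[[0,0,-3],0,0.5],[[0,0,-5],0,0.5],[[0,0,0],0,0.5]]'; python3 - <<'E'
from workcell import viewer,telemetry
import cv2,pickle
from h import *
f=viewer.grab_frame("scene");pickle.dump(f,open("s4.pkl","wb"));c=f["color"][170:330,150:400]
cv2.imwrite("pics/s4.png",cv2.convertScaleAbs(cv2.resize(c,None,fx=3,fy=3,interpolation=2),alpha=1.4)[:,:,::-1])
E
```

```text
time_s: 8.7
ee_pos: [527.4, -225.8, 172.8]
ee_rot: [-179.7, 2.0, 0.7]
force: [0.6, 1.0, -0.2]
gripper_width: 45.5
```

View pics/s4.png

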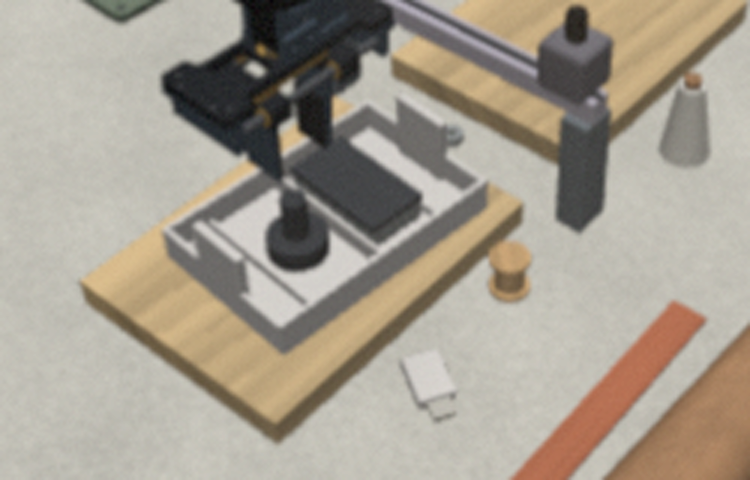

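The weight stands upright in the bay at crop (297,235). Next I go to grip_minus.

```bash
python3 -m jog '[[[-0.5,3.7,0],3.7,0.5],[[-0.6,3.6,0],0,0.5],[[0,0,0],0,0.5]]'
```

```text
time_s: 9.12
ee_pos: [511.1, -297.9, 166.0]
ee_rot: [-179.5, 2.7, -3.0]
force: [0.3, -0.5, 0.3]
gripper_width: 45.5
```

```bash
python3 -m jog '[[[0.3,0.3,3.2],0,0.5],[[0.2,0,3],0,0.5],[[0,0,0],0,0.5]]'
```

```text
time_s: 9.5
ee_pos: [511.7, -298.0, 99.4]
ee_rot: [-179.3, 2.9, -3.1]
force: [0.6, -0.1, 0.4]
gripper_width: 45.4
```

```bash
python3 -m jog '[[[0.2,0.25,0],0,0.3],[[0,0,0],0,0.1],[[0,0,0],0,0],[[0,0,0],0,0],[[0,0,0],0,0]]' 15
```

```text
time_s: 10.12
ee_pos: [515.4, -301.2, 102.0]
ee_rot: [-179.5, 2.7, -3.0]
force: [0.0, 1.1, -2.6]
gripper_width: 9.9
```

```bash
python3 -m jog '[[[0,0,0],0,0.16],[[0,0,0.2],0,0.16],[[-0.05,-0.6,0],-2,0.16],[[-0.05,-0.8,0],-1,0.16],[[0,-1,0],-1,0.16],[[0,-1,0],-1,0.16],[[0,0,0],0,0.16]]'
```

```text
time_s: 11.0
ee_pos: [514.5, -265.7, 100.6]
ee_rot: [-179.4, 2.6, 2.4]
force: [-0.6, -0.3, -0.6]
gripper_width: 14.4
```

```bash
python3 -m jog '[[[0.05,-1,0],0,0.16],[[0,-1.2,0],0,0.16],[[0,-1.2,0],0,0.16],[[0,-1.2,0],0,0.16],[[0,-1.2,0],0,0.16],[[0,-1.2,0],0,0.16],[[0,0,0],0,0.16]]'; python3 - <<'E'
from workcell import viewer
import pickle,cv2
f=viewer.grab_frame("top");pickle.dump(f,open("t5.pkl","wb"))
c=f["color"][145:300,170:500]
cv2.imwrite("pics/t5.png",cv2.convertScaleAbs(cv2.resize(c,None,fx=2.4,fy=2.4,interpolation=2),alpha=1.3)[:,:,::-1])
E
```

```text
time_s: 11.88
ee_pos: [511.8, -190.6, 101.6]
ee_rot: [-179.4, 2.6, 2.4]
force: [-0.1, 0.3, 0.3]
gripper_width: 14.8
```

View pics/t5.png

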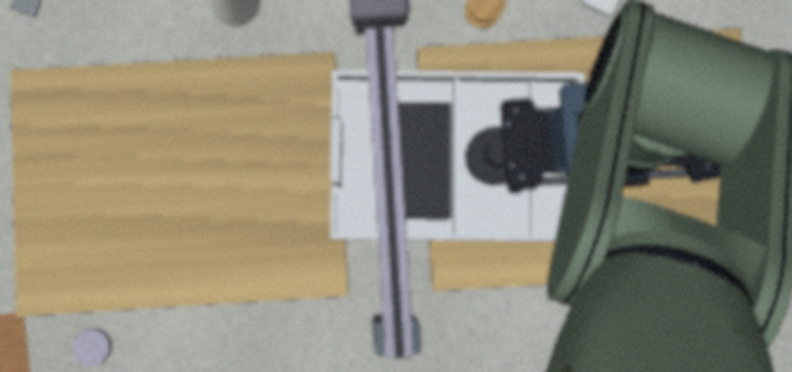

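The tray's front edge runs (334,72)–(330,239), just past board_b's near edge. The tray still looks yawed relative to the board, so I'll measure that.

```bash
python3 - <<'E'
import pickle
from h import *
f=pickle.load(open("t5.pkl","rb"))
c=lambda L:np.array(L)/2.4+[170-.3,145-.3]
w=ray(f,c([(334,71),(330,239),(583,74),(433,240)]),65)
print(w.round(1));a=w[0]-w[1];print("yaw",np.degrees(np.arctan2(a[1],a[0])))
a=w[0]-w[2];print("y dir",np.degrees(np.arctan2(a[1],a[0]))-90)
a=w[1]-w[3];print("y dir2",np.degrees(np.arctan2(a[1],a[0]))-90)
E
```

```text
[[ 599.2   39.7   65. ]
 [ 439.7   46.5   65. ]
 [ 591.3 -197.6   65. ]
 [ 436.7  -50.2   65. ]]
yaw -2.429905621983077
y dir -1.9085646394971576
y dir2 -1.7465905725224786
```

```bash
python3 -m jog '[[[0,0,0],0,0.05],[[0,0,0],0,0],[[0,0,0],0,0],[[0,0,0],0,0]]' 40; cat >> h.py <<'E'
def yawfront(f,side,lo,hi):
    """fit tray end edge on the low-saturation/wood boundary of board_b: not used where rail hides"""
    hsv=cv2.cvtColor(f["color"],cv2.COLOR_RGB2HSV)
    m=cv2.inRange(hsv,(0,0,120),(180,30,255)); return m
E
python3 - <<'E'
from workcell import viewer
from h import *
import pickle
f=viewer.grab_frame("top");pickle.dump(f,open("t6.pkl","wb"))
g=f["color"].astype(int)
# far long side of the tray (upper edge in image), columns 340-405, wood/white boundary by blue-red difference
for name,cols in(("t6",list(range(348,404,4))),):
    hsv=cv2.cvtColor(f["color"],cv2.COLOR_RGB2HSV)
    print([(c,hsv[165:185,c,1].tolist()) for c in (350,375,400)])
E
```

```text
time_s: 12.42
ee_pos: [512.5, -190.5, 101.6]
ee_rot: [-179.3, 2.5, 2.4]
force: [0.9, 1.5, -0.0]
gripper_width: 9.9
[(350, [84, 89, 94, 93, 90, 91, 93, 97, 92, 93, 93, 90, 70, 22, 3, 10, 7, 12, 12, 11]), (375, [93, 93, 95, 89, 92, 90, 92, 95, 92, 90, 83, 46, 12, 6, 9, 9, 9, 11, 13, 11]), (400, [91, 93, 95, 96, 94, 98, 95, 98, 92, 70, 22, 5, 6, 13, 10, 10, 12, 13, 10, 10])]
```

```bash
python3 -m jog '[[[0,0,0.1],0,0.14],[[0,-0.8,0],0,0.14],[[0,-1.2,0],0,0.14],[[0,-1.2,0],0,0.14],[[0,-1.2,0],0,0.14],[[0,-1.2,0],0,0.14],[[0,-1.2,0],0,0.14],[[0,0,0],0,0.14]]' 20
```

```text
time_s: 13.48
ee_pos: [508.8, -118.5, 100.8]
ee_rot: [-179.4, 2.5, 2.3]
force: [-0.3, 0.3, -0.0]
gripper_width: 12.2
```

```bash
python3 -m jog '[[[0,0,0],0,0.3],[[0,0,0],0,0.4],[[0,0,-1.5],0,0.4],[[0,0,-4],0,0.4],[[0,0,-4.5],0,0.4],[[0,0,-4],0,0.4],[[0,0,0],0,0.4]]'; python3 - <<'E'
from workcell import viewer
import pickle,cv2
f=viewer.grab_frame("top");pickle.dump(f,open("t7.pkl","wb"))
c=f["color"][145:300,170:500]
cv2.imwrite("pics/t7.png",cv2.convertScaleAbs(cv2.resize(c,None,fx=2.4,fy=2.4,interpolation=2),alpha=1.3)[:,:,::-1])
E
```

```text
time_s: 14.35
ee_pos: [516.0, -120.0, 249.6]
ee_rot: [-179.3, 2.3, 2.2]
force: [0.8, -0.1, 0.5]
gripper_width: 36.6
```

View pics/t7.png

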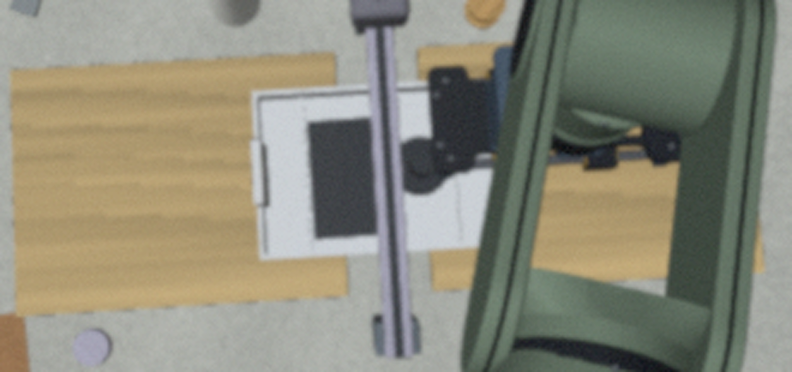

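The tray bridges the gap, square with the boards. The grip_plus top strip is at crop (256,141)–(260,206), and the tray's leading corners are at (253,92) and (260,260).

```bash
python3 - <<'E'
import pickle
from h import *
f=pickle.load(open("t7.pkl","rb"))
c=lambda L:np.array(L)/2.4+[170-.3,145-.3]
w=ray(f,c([(256.5,141),(260.5,206)]),105);print("g+",w,w.mean(0))
w=ray(f,c([(253,92),(260,260)]),65);a=w[0]-w[1];print(w,"mid",w.mean(0),"yaw",np.degrees(np.arctan2(a[1],a[0])))
E
python3 -m jog '[[[-0.2,-4,0],0,0.4],[[-0.2,-5,0],0,0.4],[[-0.2,-5,0],0,0.4],[[-0.2,-5,0],0,0.4],[[-0.2,-4,0],0,0.4],[[0,0,0],0,0.4]]'
```

```text
g+ [[529.53701659 111.14830964 105.        ]
 [470.21188351 108.1781665  105.        ]] [499.87445005 109.66323807 105.        ]
[[580.54481084 117.23926525  65.        ]
 [421.53200715 112.38810865  65.        ]] mid [501.03840899 114.81368695  65.        ] yaw 1.7474354737796998
time_s: 15.15
ee_pos: [492.1, 114.9, 245.4]
ee_rot: [-179.2, 3.3, 1.9]
force: [-0.4, -0.2, 0.3]
gripper_width: 36.8
```

```bash
python3 -m jog '[[[0.8,0.4,3],0,0.4],[[0.5,0,4.5],0,0.4],[[0.3,0,4],0,0.4],[[0,0,0],0,0.4]]'
```

```text
time_s: 15.65
ee_pos: [500.3, 109.2, 125.0]
ee_rot: [-179.4, 3.5, 1.9]
force: [-0.3, 0.8, 0.4]
gripper_width: 36.3
```

Now descend to z≈101 and close gently around the plate. The measured width will confirm that it is flush.

```bash
python3 -m jog '[[[0.1,-0.1,2.3],0,0.4],[[0,0,0],0,0.4]]'; python3 -m jog '[[[0,0,0],0,0.2],[[0,0,0],0,0],[[0,0,0],0,0],[[0,0,0],0,0]]' 10
```

```text
time_s: 15.9
ee_pos: [501.2, 109.1, 103.7]
ee_rot: [-179.4, 3.4, 1.8]
force: [0.5, -1.1, 0.8]
gripper_width: 36.5
time_s: 16.4
ee_pos: [503.9, 109.3, 107.8]
ee_rot: [-179.3, 2.9, 1.8]
force: [0.4, 0.3, -4.6]
gripper_width: 10.3
```

```bash
python3 -m jog '[[[0,0,0.1],0,0]]'; python3 -m jog '[[[0,0,0.1],0,0]]'
```

```text
time_s: 16.52
ee_pos: [504.0, 109.3, 107.7]
ee_rot: [-179.3, 2.9, 1.8]
force: [-1.7, -0.1, 9.5]
gripper_width: 9.9
time_s: 16.65
ee_pos: [504.0, 109.3, 107.7]
ee_rot: [-179.3, 2.9, 1.8]
force: [-2.0, -0.0, 7.1]
gripper_width: 10.1
```

```bash
python3 -m jog '[[[0,0,0],0,0.14],[[0,0,0.5],0,0.14],[[0,-0.6,0],0,0.14],[[0,-1,0],0,0.14],[[0,-1.2,0],0,0.14],[[0,-1.2,0],0,0.14],[[0,-1.2,0],0,0.14],[[0,-1.2,0],0,0.14],[[0,-1.2,0],0,0.14],[[0,0,0],0,0.14]]'
```

```text
time_s: 17.9
ee_pos: [500.5, 179.9, 102.1]
ee_rot: [179.6, 3.1, 2.1]
force: [0.9, -0.2, -0.2]
gripper_width: 12.6
```

```bash
python3 -m jog '[[[0,-1,0],0,0.14],[[0,-1.2,0],0,0.14],[[0,-1.2,0],0,0.14],[[0,-1.2,0],0,0.14],[[0,-1.2,0],0,0.14],[[0,-1.2,0],0,0.14],[[0,-1.2,0],0,0.14],[[0,-1.2,0],0,0.14],[[0,0,0],0,0.14]]'
```

```text
time_s: 19.02
ee_pos: [495.7, 262.1, 101.8]
ee_rot: [177.9, 3.4, 2.4]
force: [0.5, 0.6, -0.2]
gripper_width: 12.9
```

```bash
python3 -m jog '[[[0,-1,0],0,0.14],[[0,-1.2,0],0,0.14],[[0,-1.2,0],0,0.14],[[0,-1,0],0,0.14],[[0,-0.5,0],0,0.14],[[0,0,0],0,0.14]]'; python3 - <<'E'
from workcell import viewer
import pickle,cv2
f=viewer.grab_frame("top");pickle.dump(f,open("t8.pkl","wb"))
c=f["color"][145:300,170:500]
cv2.imwrite("pics/t8.png",cv2.convertScaleAbs(cv2.resize(c,None,fx=2.4,fy=2.4,interpolation=2),alpha=1.3)[:,:,::-1])
E
```

```text
time_s: 19.77
ee_pos: [493.3, 300.9, 101.5]
ee_rot: [176.7, 3.6, 2.5]
force: [0.2, 0.2, -0.8]
gripper_width: 12.9
```

View pics/t8.png

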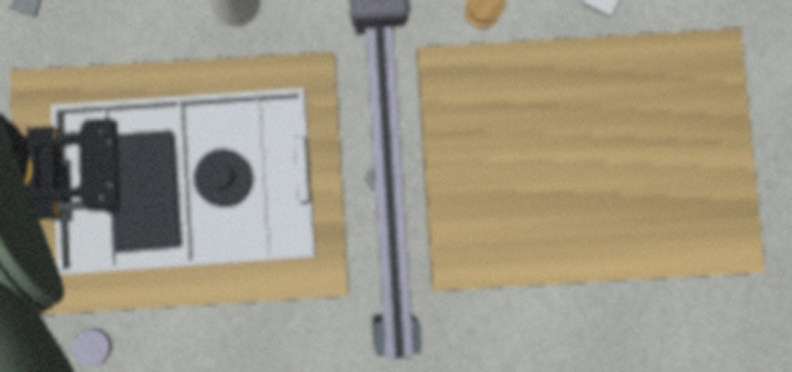

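The tray lies wholly on board_b, parallel to it, with clear wood all round. The weight is upright at (224,177) and the tin is in its bay. Now release and retreat.

```bash
python3 -m jog '[[[0,0,0],0,0.3],[[0,0,0],0,0.4],[[0,0,-1.5],0,0.4],[[0,0,-4],0,0.4],[[0,0,-4.5],0,0.4],[[0,0,-4],0,0.4],[[-3,-4,-1],0,0.4],[[-3,-4,0],0,0.4],[[-3,-4,0],0,0.4],[[0,0,0],0,0.4]]'; python3 - <<'E'
from workcell import viewer
import pickle,cv2,numpy as np
a=viewer.grab_frame("top");b=viewer.grab_frame("scene");pickle.dump(a,open("t9.pkl","wb"))
c=a["color"][145:300,170:430];d=b["color"][130:285,170:430]
z=lambda i:cv2.convertScaleAbs(cv2.resize(i,None,fx=1.9,fy=1.9,interpolation=2),alpha=1.3)
cv2.imwrite("pics/t9.png",np.vstack([cv2.resize(z(c),(494,295)),cv2.resize(z(d),(494,295))])[:,:,::-1])
E
```

```text
time_s: 21.08
ee_pos: [406.2, 431.6, 263.1]
ee_rot: [177.3, 3.2, 2.3]
force: [1.2, -0.5, -0.1]
gripper_width: 36.6
```

View pics/t9.png

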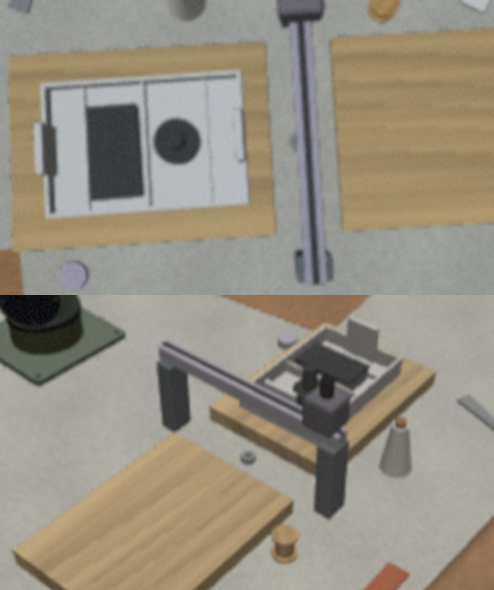

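```bash
python3 - <<'E'
import pickle
from h import *
f=pickle.load(open("t9.pkl","rb"))
c=lambda L:np.array(L)/1.9+[170-.25,145-.25]
w=ray(f,c([(41,85),(240,70),(249,205),(46,218)]),65)[:,:2]
e=np.roll(w,-1,0)-w;print("tray",w.mean(0).round(1),np.linalg.norm(e,axis=1).round(),np.degrees(np.arctan2(e[:,1],e[:,0])).round(1))
th=np.radians(2);d=w.mean(0)-[498.9,194.1];print("offset board frame",d@[np.cos(th),np.sin(th)],d@[-np.sin(th),np.cos(th)])
from workcell import job_done
print(job_done())
E
```

```text
tray [496.3 184.6] [239. 162. 239. 158.] [ -86.8 -177.1   92.3    2.7]
offset board frame -2.9108330139179763 -9.374749938991684
the job is handed in; nothing more can be done
None
```

The tray now stands wholly on the other board with the tin and the weight in their bays, and the job is handed in at about 21 s.

**What I did:** I picked the weight up by its knob and stood it in the empty bay. I pushed the tray from behind by `grip_minus`, with the fingers loosely round the plate, until it bridged the gap. Partway I clamped the plate once to turn the tray square, because it was still about 4° off. I then let go, crossed over the rail and pulled the tray by `grip_plus`, and finally released it and backed away.

**Last checks (top and scene pictures):**
- **Position:** the tray is about 3 mm off the board's centre across and 9 mm along, so roughly 30 mm of board shows at each end.
- **Squareness:** it measures about 0.5–1° from the board's axes.
- **Contents:** the tin is in its bay and the weight is upright in the other bay.
- **Bystanders:** the cone, spool, bobbin and button tin look untouched. I saw the chalk in place earlier, but only its edge in the last picture.

**What was less clean:**
- **Gripper tilt and drift:** the gripper tilted up to about 3.5° and its height wandered a few mm between moves.
- **Possible lift at `grip_plus`:** it rose 4 mm while closing on the plate, and I read about 4.6 N of upward pull on the tray. When I pressed down it did not move, so the tray seems to have stayed on the boards, but I had no direct view of that moment.

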